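# Index the bowl arm one hole

### The arm

A 6-joint arm with a two-finger parallel gripper is mounted at the origin on the work surface. World frame = base frame: x ahead of the robot, y to its left, z up, the work surface at z = 0. Lengths are in mm, angles in rad, forces in N, time in s.
With the tool pointing down it reaches from about 350 to 775 mm from the base axis. Payload 7.3 kg.
Tool frame: the origin (TCP) lies midway between the tips of the shut fingers; the grasp point (between the pads) lies 19 mm behind it; z points along the fingers, y is the direction in which the jaws open and shut (so a half turn about z gives the same grasp; the last joint's range is limited). The gripper opens to 92 mm and grips with 3 to 60 N. Pads are 19 mm wide; open, the fingers measure 130 mm over their backs; the gripper's body (75 mm by 190 mm) begins 47 mm behind the grasp point.
Start: joints at [1.063, 0.342, 1.524, -0, 1.275, -0.146], TCP at [185.815, 491.037, 226.741] pointing down, gripper open.
Joint ranges: [-2.53, 2.53], [-0.77, 2.02], [0.04, 2.7], [-1, 4.14], [0.28, 2.66], [-3.11, 3.11]. Speed limits (rad/s): [2.57, 2.57, 3.14, 3.14, 3.14, 3.14].

### API

Orientations are given as [roll, pitch, yaw] about the fixed x, y, z axes, in that order (R = Rz(yaw) Ry(pitch) Rx(roll)).
In Python, from plant import sensors, imaging, ticket gives the robot as it stands. The module is installed in compiled form; this text tells all that it offers.
- The arm moves only by the tool arm_command, never from a script. Its argument "increments" is one flat list of numbers, 5 for each row, row after row: the closure, from 0 (fully open) to 1 (shut), then the shift along the tool's x, y, z in mm, then the turn about the tool's z in degrees. In form: [hand, dx, dy, dz, spin, hand, dx, dy, dz, spin, ...]. A call has 1 to 20 rows; each row is the pose to reach, as a shift and turn from the pose commanded when the call began, along the tool's axes at that moment; what a row does not reach only later rows make up. A row lasts 1/8 s, in which the tool goes at most 62.5 mm and 10.7 degrees, less where a joint would pass 70% of its speed; a pose out of reach is approached as far as the arm can. A call with a gripper value outside its range is refused whole. The fingers move at their own pace and stop on an object; the grip force is fixed at half the most. Time passes only in rows, so rows that repeat a pose let the fingers close. It gives the time, the measured TCP pose, the force and the opening at its end, in the units of the state.
- sensors.get_obs(): the state, without advancing time (a new reading comes with each control period).
- imaging.capture(name): name is "scene" or "side" or "wrist"; returns the picture (480x640x3 uint8, blue, green, red); there is no depth.
- imaging.calibration(name): a dict with "fx", "fy", "cx", "cy" (pixels), "world_to_cam" (4x4, takes a point from world to camera coordinates); the wrist camera has in their place "hand_eye" (4x4, takes a point from camera to tool coordinates, whose origin is the TCP and whose axes are the flange's). Camera axes: x right, y down, z forward; pixel columns grow to the right and rows downward; lengths in mm; the calibration is good to about 2 mm. A picture is of the moment at which its call begins: read the wrist's pose just before it. calibration takes no time and is no camera call.
- ticket.close_job(): hands the job in, once; it reports no verdict.
The state is a dict: "time": time; "joint_positions": joint angles; "dq": joint speeds; "tau": joint torques, N m; "tool_pos": TCP position; "tcp_rot": TCP orientation; "contact_force": force on the tool from outside, world axes, zero at the start; "moment": the same for the moment, N m; "grip_width": finger opening in mm.
Only numpy, scipy, OpenCV 4.12 (cv2) and the standard library are available. Lean on these libraries where they do the work, as an engineer would, in place of code of your own. Each camera call takes 0.05 s, during which the arm holds its last target. There are 200 camera calls.

### The job

The blue bowl sits on a red swing arm that is locked by a spring pin. Hook a fingertip under the yellow pull ring, lift the pin out of its hole, swing the arm by the ring exactly one hole towards the side where the clear canister stands, and let the pin drop fully home in that hole; then let go of the ring. Do not touch the bowl, and leave everything else on the worktop where it is.

Things in the scene. Friction and masses are not known exactly. Their poses are not given: they have to be found in the camera images.
- ring_center (a point): Centre of the yellow pull ring on the pin, moving with it: inner diameter 50, outer 64, wire 7 mm. It stands across the arm, leaning outward, its plane 30 degrees off vertical: a finger coming from the pivot's side, pointing outward and 45 degrees down, passes through. At the start 125 mm above the worktop, 139 mm from the pivot. x points outward along the arm, z up.
- index_pin (a joint): Lift of the spring pin, m: 0 = fully home, stop at 0.022. It slides straight up in the arm, 125 mm from the pivot. It clears the plate at 0.012, where it also rides on the plate if let down between holes, to drop in when brought over a hole. Spring pulls down with 5 N at 0, 8 N at 0.022. Tip 11 mm wide, rounded; 26 mm barrel, top 83 mm above the worktop.
- bowl_arm (a joint): Angle of the red swing arm, rad: 0 (start) along the bracket's x axis, pin in the middle hole; positive is counter-clockwise from above, to the bracket's +y. Bar 36 mm wide, top 59 mm above the worktop. Pin home: locked with about 0.015 rad of play each way. Pin lifted: turns with 0.12 N m friction and light damping, stays where left; stops at +-0.8.
- middle_hole (a point): Middle of the five holes in the aluminium sector plate, at the plate's top, 45 mm above the worktop and 125 mm from the pivot; axes as the bracket's. Plate 14 mm thick, square holes about 15 mm wide on an arc of 125 mm radius round the pivot, 0.35 rad (44 mm) apart: at -0.70, -0.35, 0, 0.35 and 0.70 rad from the bracket's x axis.
- bracket: Dark steel bracket fixed to the worktop, foot 130 x 150 mm. Origin on the worktop right under the arm's vertical pivot; x points from the pivot along the middle of its sector plate, away from the robot within about 20 degrees of straight ahead; y to the left of that, z up. Nothing on it is higher than 45 mm save the pivot nut (70 mm).
- ring_top (a point): Middle of the ring's uppermost wire (wire radius 3.5 mm), under which the fingertip hooks: at the start 149 mm above the worktop, 154 mm from the pivot. Axes as for ring_center.
- bowl: Blue melamine bowl, 140 mm wide and 60 mm high, held in its seat on the end of the arm (it can only turn in place, stiffly); origin at the centre of its underside, 59 mm above the worktop. Its rim is 119 mm above the worktop, and the near side of the rim 230 mm from the pivot.
- canister: Clear acrylic canister with a white clip-on lid over a black rubber gasket, 104 mm wide, 142 mm high, loose; origin at the centre of its underside. It stands to the left or to the right of the arm, about 0.3 m from its middle line: this tells which way to swing.
- saucepan_lid: Aluminium saucepan lid with a knob, 170 mm wide, 49 mm high, lying loose on the other side of the arm; origin at the centre of its underside.
- wooden_spoon: Wooden spoon 280 mm long, lying loose to the left of the bracket; a bystander.
- mug: White mug 80 mm wide, 95 mm high, standing loose to the right of the bracket; a bystander.
- spice_jar: Amber jar with a green cap, 48 mm wide, 100 mm high, loose to the right of the bracket; a bystander.
Things that resemble listed ones, but are neither listed nor needed, are in the scene too. Leave any turquoise look-alike of the canister alone.

How it is judged (in metres and radians):
On the way, in this order (a step that is already met when the one before it is completed fails the run):
1. the pin is lifted out of the middle hole by the ring, at least 11 mm, with the fingers (value of joint index_pin above 0.011 m and value of joint bowl_arm between -0.12 and 0.12 rad and contact force between the fingers and index_pin above 0.5 N), for 0.1 s.
2. with the pin out and the fingers on the ring, the arm swings towards the canister, past half way to the next hole (((y of canister in the frame of bracket above 0 m and value of joint bowl_arm between 0.18 and 0.6 rad and value of joint index_pin above 0.006 m and contact force between the fingers and index_pin above 0.2 N) or (y of canister in the frame of bracket below 0 m and value of joint bowl_arm between -0.6 and -0.18 rad and value of joint index_pin above 0.006 m and contact force between the fingers and index_pin above 0.2 N))).
3. the pin is home in the next hole on the canister's side (((y of canister in the frame of bracket above 0 m and value of joint bowl_arm between 0.31 and 0.39 rad and value of joint index_pin below 0.003 m) or (y of canister in the frame of bracket below 0 m and value of joint bowl_arm between -0.39 and -0.31 rad and value of joint index_pin below 0.003 m))), for 0.2 s.
At the end, for the whole second after the job is handed in: The arm stands one hole (0.35 rad, within 0.04) from the start on the canister's side, at rest, with the pin home (lifted less than 3 mm); the canister, saucepan lid, spoon, mug and jar are within 20 mm of where they began (((y of canister in the frame of bracket above 0 m and value of joint bowl_arm between 0.31 and 0.39 rad) or (y of canister in the frame of bracket below 0 m and value of joint bowl_arm between -0.39 and -0.31 rad)) and value of joint index_pin below 0.003 m and velocity of joint bowl_arm between -0.03 and 0.03 rad/s and distance of each of canister, saucepan_lid, wooden_spoon, mug, spice_jar from where it was at the start of the episode below 0.02 m); the robot touches nothing.
It fails at once if the robot pushes on the bowl (more than 1 N) (contact force between any of the fingers, the arm and bowl above 1 N).
It fails at once if a loose thing on the worktop is pushed, lifted or carried more than 20 mm (distance of any of canister, saucepan_lid, wooden_spoon, mug, spice_jar from where it was at the start of the episode above 0.02 m).
It also fails if it takes over 40 s, if anything falls off the work surface, if the arm or the gripper's body presses on something with over 40 N, if the wrist force passes 120 N, or if a joint passes its speed limit or range.

## Working session

There is one attempt and no reset: what is moved stays moved. The work goes in short steps, Python scripts to look and compute and a tool call to move; the robot and the scene stay as the last step left them, time stands still between calls to the robot, and variables do not carry over. Pictures are saved under pics/ and viewed, about 8 in all and at most 12, crops included, and the job is handed in when it is done.

Besides the shell and the picture viewer there is one more tool, called after ">>>" as name(argument=value, ...) on one line, values as JSON. arm_command: Moves the arm, as the interface text tells. Its arguments: {"type":"object","properties":{"increments":{"type":"array","items":{"type":"number"}}},"required":["increments"]}

```bash
mkdir -p pics
python3 - <<'E'
from plant import sensors, imaging
import cv2,numpy as np
print(sensors.get_obs())
for n in("scene","side"):
    im=imaging.capture(n);cv2.imwrite(f"pics/{n}0.png",im);c=imaging.calibration(n);print(n,c)
print(imaging.calibration("wrist"))
E
```

```text
{'time': 0.0, 'joint_positions': array([ 1.06300097e+00,  3.42734699e-01,  1.52502571e+00,  2.43297355e-05,
        1.27537007e+00, -1.45968144e-01]), 'dq': array([ 1.56580777e-03, -2.54769029e-04,  2.46771056e-05, -5.97250499e-04,
        5.91715761e-04,  5.45991073e-04]), 'tau': array([ 1.17484367e-03, -4.31249464e+01, -2.44212914e+01,  7.18196877e-02,
        5.59981016e-02, -1.49091438e-04]), 'tool_pos': array([185.60064929, 490.66888634, 226.0357016 ]), 'tcp_rot': array([-3.14007456e+00, -2.46695830e-04,  2.77975816e+00]), 'contact_force': array([-1.04662764, -0.10448415, -0.04250857]), 'moment': array([ 0.01495378, -0.01423505, -0.03233932]), 'grip_width': 91.84438683760486}
scene {'fx': 518.9512987236346, 'fy': 518.9512987236346, 'cx': 309.95928103553194, 'cy': 237.2025058872048, 'world_to_cam': array([[ 7.74174956e-01,  6.32946726e-01,  5.61958405e-03,
        -4.02899410e+02],
       [ 4.74849387e-01, -5.74885481e-01, -6.66351816e-01,
        -1.69992017e+02],
       [-4.18534583e-01,  5.18541344e-01, -7.45616307e-01,
         1.55801360e+03],
       [ 0.00000000e+00,  0.000
[... 274 characters left out ...]
3177635e-02,  5.36187835e-01, -8.41247677e-01,
         1.28784168e+02],
       [ 1.50329602e-01, -8.28032159e-01, -5.40151604e-01,
         1.59943605e+03],
       [ 0.00000000e+00,  0.00000000e+00,  0.00000000e+00,
         1.00000000e+00]])}
{'fx': 430.3550415858879, 'fy': 430.3550415858879, 'cx': 319.1216253618275, 'cy': 239.65740850312847, 'hand_eye': array([[-5.30495273e-06, -9.60162304e-01, -2.79442927e-01,
         7.72022256e+01],
       [ 9.99999962e-01,  7.19013780e-05, -2.66036239e-04,
        -7.62342041e-01],
       [ 2.75530300e-04, -2.79442918e-01,  9.60162267e-01,
        -1.58105945e+02],
       [ 0.00000000e+00,  0.00000000e+00,  0.00000000e+00,
         1.00000000e+00]])}
```

View pics/scene0.png

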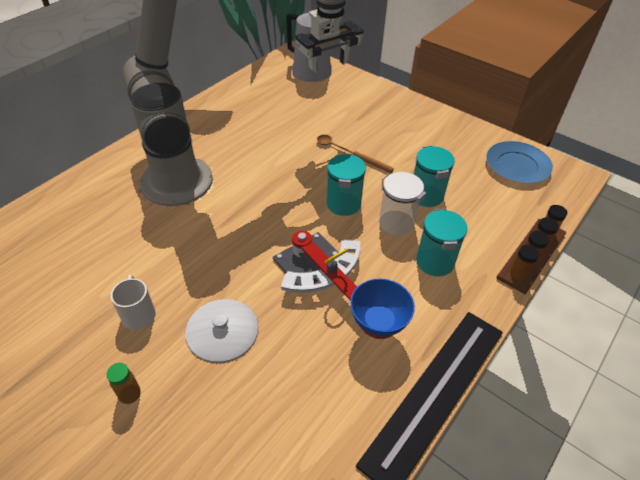

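View pics/side0.png

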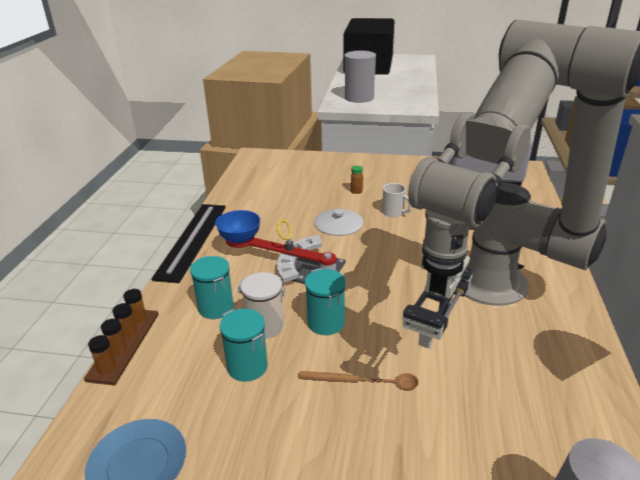

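The clear, white-lidded canister is at scene (402,205) and side (263,305), among three turquoise look-alikes. It is on the spoon's side, which should be left (+y). The ring is at scene (338,256) and side (284,230), and the pivot nut at scene (303,238) and side (328,258).

```bash
cat > h.py <<'E'
import numpy as np,cv2
from plant import sensors,imaging
def ray(n,uv,c=None):
    c=imaging.calibration(n);M=c["world_to_cam"]
    d=np.array([(uv[0]-c["cx"])/c["fx"],(uv[1]-c["cy"])/c["fy"],1.])
    return -M[:3,:3].T@M[:3,3], M[:3,:3].T@d
def wray(uv,o):
    from scipy.spatial.transform import Rotation as R
    c=imaging.calibration("wrist");T=np.eye(4);T[:3,:3]=R.from_euler("xyz",o["tcp_rot"]).as_matrix();T[:3,3]=o["tool_pos"]
    T=T@c["hand_eye"];d=np.array([(uv[0]-c["cx"])/c["fx"],(uv[1]-c["cy"])/c["fy"],1.])
    return T[:3,3],T[:3,:3]@d
def plane(r,z): return r[0]+r[1]*(z-r[0][2])/r[1][2]
def tri(rs):
    A=0;b=0
    for o,d in rs:
        d=d/np.linalg.norm(d);P=np.eye(3)-np.outer(d,d);A=A+P;b=b+P@o
    x=np.linalg.solve(A,b);return x,[np.linalg.norm((np.eye(3)-np.outer(d,d)/(d@d))@(x-o)) for o,d in rs]
def mask(im,lo,hi): return cv2.inRange(cv2.cvtColor(im,cv2.COLOR_BGR2HSV),lo,hi)
def yellow(im):
    m=mask(im,(22,130,90),(35,255,255));n,l,s,c=cv2.connectedComponentsWithStats(m)
    return m,[(s[i].tolist(),c[i].round(1).tolist()) for i in range(1,n) if s[i,4]>15]
def red(im):
    m=mask(im,(0,170,70),(6,255,255))|mask(im,(175,170,70),(180,255,255));n,l,s,c=cv2.connectedComponentsWithStats(m)
    return m,[(s[i].tolist(),c[i].round(1).tolist()) for i in range(1,n) if s[i,4]>40]
E
python3 - <<'E'
from h import *
for n in("scene","side"):
    im=cv2.imread(f"pics/{n}0.png");m,y=yellow(im);print(n,"yellow",y);print("red",red(im)[1])
    x,yy=(320,245) if n=="scene" else (285,240)
    cv2.imwrite(f"pics/{n}0c.png",cv2.resize(im[yy-50:yy+50,x-65:x+65],None,fx=3,fy=3,interpolation=cv2.INTER_CUBIC))
a=cv2.imread("pics/scene0c.png");b=cv2.imread("pics/side0c.png");cv2.imwrite("pics/c0.png",np.hstack([a,b]))
print("pivot",tri([ray("scene",(303,238)),ray("side",(328,258))]))
print("pivot@70",plane(ray("scene",(303,238)),70),plane(ray("side",(328,258)),70))
print("can",tri([ray("scene",(403,186)),ray("side",(262,286))]))
E
```

```text
scene yellow [([326, 249, 23, 14, 75], [336.3, 255.3])]
red [([292, 231, 64, 68, 937], [323.7, 262.9])]
side yellow [([277, 219, 15, 21, 106], [283.8, 229.0])]
red [([227, 238, 109, 27, 712], [286.7, 250.2])]
pivot (array([471.99720865,  26.11526283,  57.58343262]), [np.float64(3.0732675286026057), np.float64(3.073267528602603)])
pivot@70 [482.37538335  18.09193575  70.        ] [466.72577502  41.4549111   70.        ]
can (array([602.03338101, 278.2985732 , 134.54409247]), [np.float64(2.015486444643887), np.float64(2.015486444644065)])
```

View pics/c0.png

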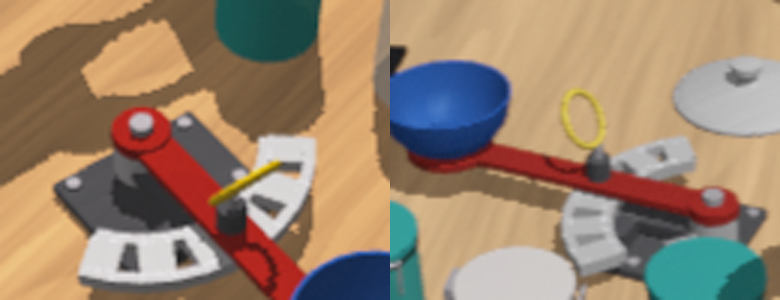

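The crops show the ring edge-on in scene, centre at about (337.3,255.7), and face-on in side at (284.3,229.3). The nut top is at scene (302,236) and side (327.7,255). I'll triangulate from these.

Run:
```python
from h import *
p=tri([ray("scene",(302,236)),ray("side",(327.7,255))]);r=tri([ray("scene",(337.3,255.7)),ray("side",(284.3,229.3))])
print("pivot",p,plane(ray("scene",(302,236)),70),plane(ray("side",(327.7,255)),70));print("ring",r)
d=(r[0]-p[0])[:2];print(np.hypot(*d),np.arctan2(d[1],d[0]))
from scipy.spatial.transform import Rotation as R
o=sensors.get_obs();Rt=R.from_euler("xyz",o["tcp_rot"]).as_matrix()
a=np.arctan2(d[1],d[0]);t=r[0].copy()
# wrist cam sits +77 in tool x, looks tilted to -x; target TCP above ring
for z in(300,):
    g=np.array([t[0],t[1],z]);print("shift to above ring",Rt.T@(g-o["tool_pos"]),"spin deg",-np.degrees(a+np.pi/2-o["tcp_rot"][2]))
```

```text
pivot (array([472.16825406,  23.49684172,  66.96769472]), [np.float64(2.01250993879477), np.float64(2.012509938794865)]) [476.06533529  21.70228826  70.        ] [469.82242266  26.33761615  70.        ]
ring (array([607.56962452, -10.94678674, 124.13975967]), [np.float64(2.4368783411920902), np.float64(2.436878341192332)])
139.71361660005167 -0.24909832918044758
shift to above ring [-572.18478132 -319.94387045  -73.55017801] spin deg 83.54340685551317
```

>>> arm_command(increments=[0,-20,-10,-30,6,0,-60,-35,-45,14,0,-110,-62,-45,23,0,-160,-90,-45,32,0,-210,-118,-45,41,0,-260,-146,-45,50,0,-310,-174,-45,59,0,-360,-202,-45,68,0,-410,-230,-45,76,0,-460,-258,-45,83.5,0,-510,-286,-45,83.5,0,-550,-308,-45,83.5,0,-572,-320,-45,83.5,0,-572,-320,-45,83.5])

```text
time: 1.85
tool_pos: [607.9, -12.2, 270.4]
tcp_rot: [-3.14, 0.0, 1.32]
contact_force: [0.4, 0.5, 0.1]
grip_width: 91.7
```

Run:
```python
from h import *
o=sensors.get_obs();im=imaging.capture("wrist");cv2.imwrite("pics/w1.png",im)
print({k:np.round(o[k],3) for k in("time","tool_pos","tcp_rot","contact_force","grip_width")});print(yellow(im)[1])
```

```text
{'time': np.float64(1.85), 'tool_pos': array([607.889, -12.161, 270.427]), 'tcp_rot': array([-3.14,  0.  ,  1.32]), 'contact_force': array([0.393, 0.536, 0.069]), 'grip_width': np.float64(91.706)}
[([296, 180, 49, 87, 1725], [320.8, 223.7])]
```

View pics/w1.png

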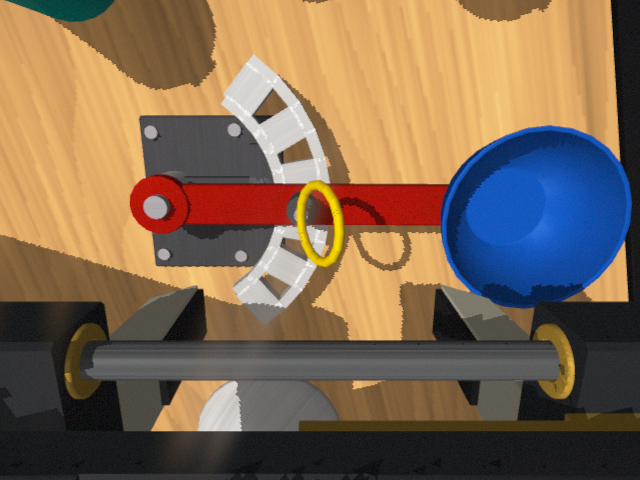

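The wrist view confirms the alignment: the nut at (155,208), the ring ellipse centred at (320.5,223.5), and the arm horizontal in the picture. I'll refine the position from this.

Run:
```python
from h import *
from scipy.spatial.transform import Rotation as R
o=sensors.get_obs()
p=plane(wray((155,208),o),69);r=plane(wray((320.5,223.5),o),125)
b=plane(wray((537,217),o),119)
d=(r-p)[:2];print(p,r,np.hypot(*d),np.arctan2(d[1],d[0]),"bowl rim",b,np.hypot(*(b-p)[:2]),np.arctan2(*(b-p)[1::-1]))
print("ring tri3",tri([ray("scene",(337.3,255.7)),ray("side",(284.3,229.3)),wray((320.5,223.5),o)]))
Rt=R.from_euler("xyz",o["tcp_rot"]).as_matrix();print("tool frame ring, pivot",Rt.T@(r-o["tool_pos"]),Rt.T@(p-o["tool_pos"]))
```

```text
[468.57740718  22.22936316  69.        ] [605.76020333 -12.07858511 125.        ] 141.40776101071074 -0.24506270026886778 bowl rim [761.36760139 -48.03450006 119.        ] 301.1031522554839 -0.23552630375198733
ring tri3 (array([606.9920205 , -11.45441521, 124.27125003]), [np.float64(3.1764997506768657), np.float64(1.7100604775001509), np.float64(1.4846039401536004)])
tool frame ring, pivot [ -1.47783769  -0.89073522 145.7739476 ] [  -2.10937879 -142.18891964  202.04631302]
```

>>> arm_command(increments=[0.5,-1.5,14.5,0,0,0.5,-1.5,14.5,20,0,0.5,-1.5,14.5,50,0,0.5,-1.5,14.5,80,0,0.5,-1.5,14.5,105,0,0.5,-1.5,14.5,125,0,0.5,-1.5,14.5,138,0,0.5,-1.5,14.5,138,0,0.5,-1.5,14.5,138,0])

```text
time: 3.02
tool_pos: [621.6, -15.5, 134.7]
tcp_rot: [3.14, -0.0, 1.323]
contact_force: [0.7, -0.9, -0.5]
grip_width: 46.0
```

Run:
```python
from h import *
o=sensors.get_obs();im=imaging.capture("wrist");s=imaging.capture("side");c=imaging.capture("scene")
print({k:np.round(o[k],3) for k in("time","tool_pos","tcp_rot","contact_force","grip_width")})
s=cv2.resize(s[170:290,205:365],(533,400),interpolation=cv2.INTER_CUBIC);im=cv2.resize(im,(533,400));c=cv2.resize(c[190:310,260:420],(533,400),interpolation=cv2.INTER_CUBIC)
cv2.imwrite("pics/g2.png",cv2.resize(np.hstack([np.vstack([im,s]),np.vstack([c,c*0])]),(800,600)))
```

```text
{'time': np.float64(3.025), 'tool_pos': array([621.63 , -15.466, 134.729]), 'tcp_rot': array([ 3.14 , -0.   ,  1.323]), 'contact_force': array([ 0.678, -0.92 , -0.467]), 'grip_width': np.float64(45.963)}
```

View pics/g2.png

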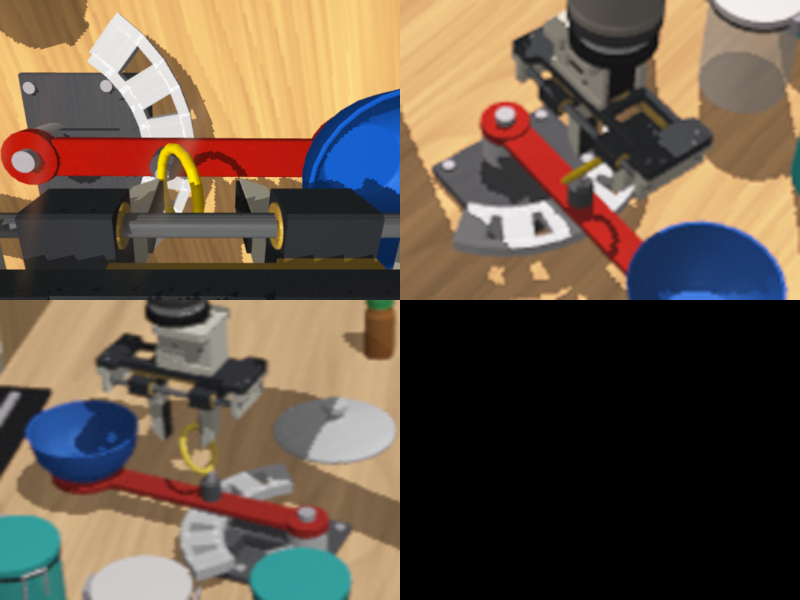

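The ring's top wire sits between the two fingers, with nothing touched. I'll go slightly lower and pinch: the inner finger passes through the ring under the leaning top wire.

>>> arm_command(increments=[0.5,0,0,3,0,0.6,0,0,3,0,0.7,0,0,3,0,0.8,0,0,3,0,0.9,0,0,3,0,1,0,0,3,0,1,0,0,3,0,1,0,0,3,0,1,0,0,3,0])

```text
time: 4.3
tool_pos: [620.8, -15.6, 130.7]
tcp_rot: [-3.141, -0.0, 1.323]
contact_force: [-5.2, 0.1, 2.4]
grip_width: 5.8
```

>>> arm_command(increments=[1,0,0,-3,0,1,0,0,-6,0,1,0,0,-9,0,1,0,0,-12,0,1,0,0,-15,0,1,0,0,-17,0,1,0,0,-17,0,1,0,0,-17,0])

```text
time: 5.3
tool_pos: [620.8, -15.6, 147.6]
tcp_rot: [-3.14, 0.0, 1.322]
contact_force: [-5.7, 2.0, -6.9]
grip_width: 6.1
```

Run:
```python
from h import *
o=sensors.get_obs();im=imaging.capture("wrist");s=imaging.capture("side")
print({k:np.round(o[k],3) for k in("time","tool_pos","tcp_rot","contact_force","grip_width")})
s=cv2.resize(s[170:290,205:365],(533,400),interpolation=cv2.INTER_CUBIC);im=cv2.resize(im,(533,400))
cv2.imwrite("pics/g3.png",cv2.resize(np.vstack([im,s]),(450,600)))
```

```text
{'time': np.float64(5.3), 'tool_pos': array([620.753, -15.629, 147.561]), 'tcp_rot': array([-3.14 ,  0.   ,  1.322]), 'contact_force': array([-5.706,  1.979, -6.885]), 'grip_width': np.float64(6.117)}
```

View pics/g3.png

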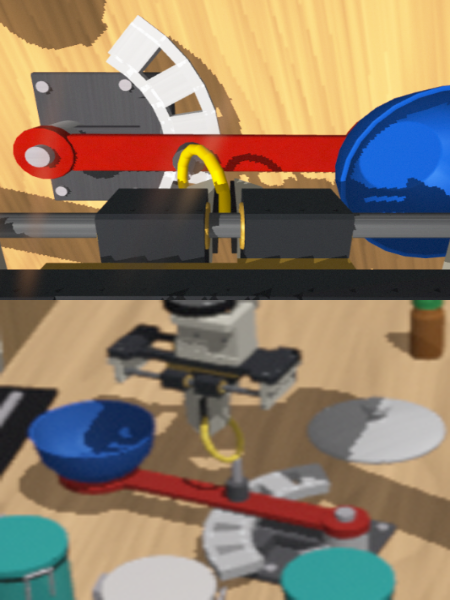

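The pin is up (the 6.9 N downward pull fits a 17 mm lift). Next I swing 0.35 rad counter-clockwise about the pivot.

>>> arm_command(increments=[1,5.4,-0.1,0,-2,1,10.8,-0.4,0,-4,1,16.1,-0.8,0,-6,1,21.5,-1.5,0,-8,1,26.8,-2.3,0,-10,1,32.1,-3.4,0,-12,1,37.4,-4.6,0,-14,1,42.6,-6,0,-16,1,47.7,-7.5,0,-18,1,53,-9.3,0,-20,1,53,-9.3,0,-20,1,53,-9.3,0,-20])

```text
time: 6.9
tool_pos: [624.7, 37.8, 147.5]
tcp_rot: [-3.14, 0.0, 1.672]
contact_force: [-6.3, -0.6, -7.6]
grip_width: 5.7
```

Run:
```python
from h import *
o=sensors.get_obs();im=imaging.capture("wrist");s=imaging.capture("side")
print({k:np.round(o[k],3) for k in("time","tool_pos","tcp_rot","contact_force","moment","grip_width")})
d=o["tool_pos"][:2]-[469.5,22.5];print(np.hypot(*d),np.arctan2(d[1],d[0])+.2467)
s=cv2.resize(s[170:290,205:365],(533,400),interpolation=cv2.INTER_CUBIC);im=cv2.resize(im,(533,400))
cv2.imwrite("pics/g4.png",cv2.resize(np.vstack([im,s]),(450,600)))
```

```text
{'time': np.float64(6.9), 'tool_pos': array([624.676,  37.787, 147.487]), 'tcp_rot': array([-3.14 ,  0.   ,  1.672]), 'contact_force': array([-6.309, -0.579, -7.571]), 'moment': array([-0.125,  0.901,  0.071]), 'grip_width': np.float64(5.661)}
155.92708567545836 0.34489866103128153
```

View pics/g4.png

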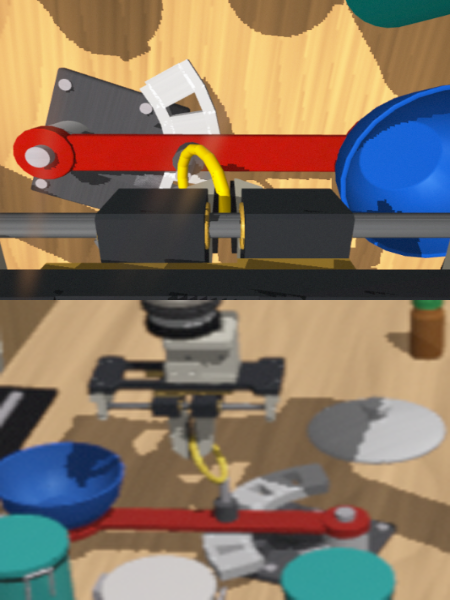

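The arm is one hole over, with one more hole visible beyond it. Now I lower the pin.

>>> arm_command(increments=[1,0.5,0,3,0,1,0.5,0,6,0,1,0.5,0,9,0,1,0.5,0,12,0,1,0.5,0,15,0,1,0.5,0,17,0,1,0.5,0,17,0,1,0.5,0,17,0])

```text
time: 8.0
tool_pos: [624.7, 37.8, 130.9]
tcp_rot: [-3.141, 0.001, 1.671]
contact_force: [-6.9, -1.4, -5.4]
grip_width: 6.1
```

The pull is down to about 5.4 N, which is the spring near home with no push back from the plate. I'll let go gently.

>>> arm_command(increments=[0.9,0,0,0,0,0.8,0,0,0,0,0.7,0,0,0,0,0.6,0,0,0,0,0.5,0,0,0,0,0.5,0,0,0,0,0.5,0,0,0,0])

```text
time: 8.88
tool_pos: [625.2, 38.4, 130.7]
tcp_rot: [3.141, -0.0, 1.671]
contact_force: [0.4, -0.6, 0.6]
grip_width: 45.9
```

Run:
```python
from h import *
o=sensors.get_obs();im=imaging.capture("wrist");s=imaging.capture("side")
print({k:np.round(o[k],3) for k in("time","tool_pos","tcp_rot","contact_force","moment","grip_width")})
s=cv2.resize(s[170:290,205:365],(533,400),interpolation=cv2.INTER_CUBIC);im=cv2.resize(im,(533,400))
cv2.imwrite("pics/g5.png",cv2.resize(np.vstack([im,s]),(450,600)))
```

```text
{'time': np.float64(8.875), 'tool_pos': array([625.221,  38.448, 130.716]), 'tcp_rot': array([ 3.141, -0.   ,  1.671]), 'contact_force': array([ 0.382, -0.641,  0.647]), 'moment': array([-0.059,  0.045, -0.011]), 'grip_width': np.float64(45.916)}
```

View pics/g5.png

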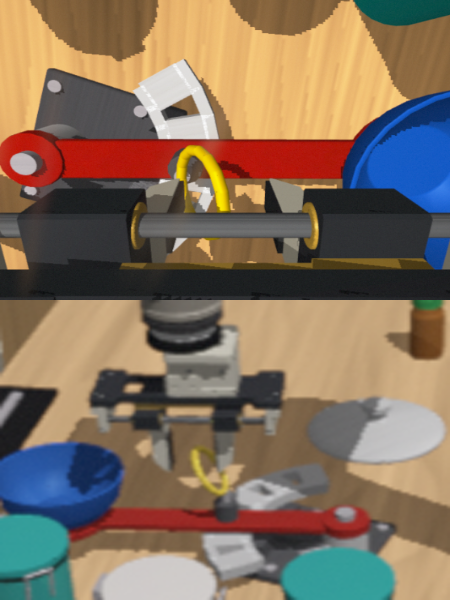

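The ring is free and low on its barrel. I'll retreat straight up and check.

>>> arm_command(increments=[0.5,0,0,-15,0,0.5,0,0,-45,0,0.5,0,0,-85,0,0.5,0,0,-120,0,0.5,0,0,-140,0,0.5,0,0,-140,0,0.5,0,0,-140,0])

```text
time: 9.85
tool_pos: [624.8, 38.5, 270.1]
tcp_rot: [-3.14, -0.0, 1.672]
contact_force: [-0.2, -0.1, -0.2]
grip_width: 46.2
```

Run:
```python
from h import *
o=sensors.get_obs();w=imaging.capture("wrist");S={n:imaging.capture(n) for n in("scene","side")}
print({k:np.round(o[k],3) for k in("time","tool_pos","tcp_rot","contact_force","grip_width")})
print({n:yellow(i)[1] for n,i in S.items()})
yc={n:max(yellow(i)[1],key=lambda t:t[0][4])[0] for n,i in S.items()}
f=lambda b:(b[0]+(b[2]-1)/2,b[1]+(b[3]-1)/2)
y=max(yellow(w)[1],key=lambda t:t[0][4])[0]
rs=[ray(n,f(yc[n])) for n in yc]
print("ring2",tri(rs),"ring3",tri(rs+[wray(f(y),o)]), "initial same way",tri([ray("scene",(337,255.5)),ray("side",(284,229))]))
for r in (tri(rs)[0],plane(wray(f(y),o),125)): print("angle from start",np.arctan2(r[1]-22.5,r[0]-469.5)+.246)
for n in S:
    a=cv2.imread(f"pics/{n}0.png");d=cv2.absdiff(a,S[n]).max(2)
    cv2.imwrite(f"pics/{n}9.png",S[n])
cv2.imwrite("pics/f.png",np.vstack([np.hstack([cv2.resize(S["scene"],(400,300)),cv2.resize(S["side"],(400,300))]),np.hstack([cv2.resize(w,(400,300)),cv2.resize(S["side"][190:290,220:353],(400,300),interpolation=cv2.INTER_CUBIC)])]))
```

```text
{'time': np.float64(9.85), 'tool_pos': array([624.753,  38.452, 270.057]), 'tcp_rot': array([-3.14 , -0.   ,  1.672]), 'contact_force': array([-0.195, -0.084, -0.179]), 'grip_width': np.float64(46.191)}
{'scene': [([341, 235, 19, 19, 112], [350.1, 244.1])], 'side': [([273, 228, 13, 20, 103], [278.6, 237.1])]}
ring2 (array([611.36189978,  36.25572623, 125.5056524 ]), [np.float64(0.6847731808830428), np.float64(0.6847731808830733)]) ring3 (array([610.86584921,  36.29324548, 125.48946715]), [np.float64(1.1300242120761386), np.float64(0.31112904549009235), np.float64(0.9050197732685666)]) initial same way (array([607.83557483, -11.42478815, 125.10939797]), [np.float64(1.7278684091219225), np.float64(1.7278684091217467)])
angle from start 0.34266341620410773
angle from start 0.3418747309719451
```

View pics/f.png

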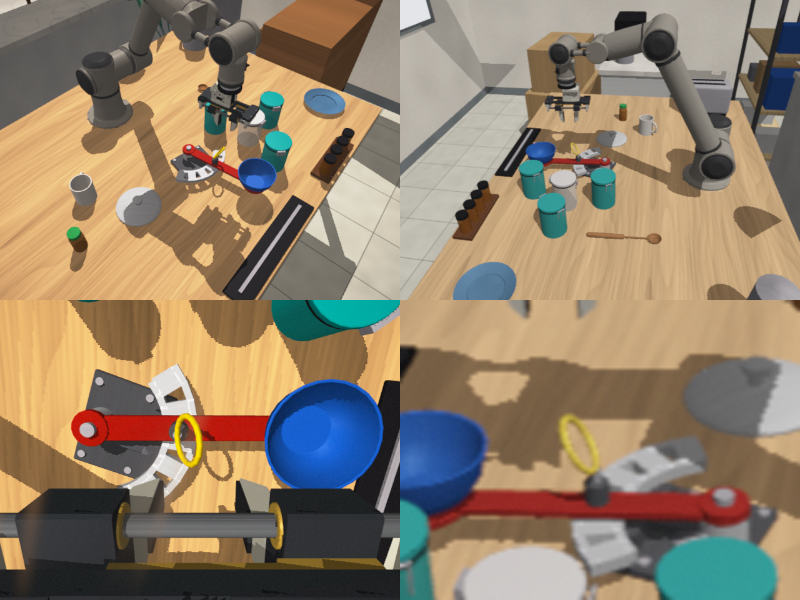

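The ring is back at its home height (125.5 mm, against 125.1 mm at the start), the angle is about 0.342 rad, and nothing else has moved. I'm handing in.

```bash
python3 -c "
from plant import ticket;print(ticket.close_job())"
```

```text
the job is handed in; nothing more can be done
None
```

The red arm now stands one hole to the left, the clear canister's side, with the pin home and the ring released. I handed the job in about 10 s into the 40 s allowed; no verdict is reported.

**What I did:** The moves cannot tilt the tool, so I could not hook the ring with a finger at 45°. Instead I kept the tool vertical, put one finger through the ring under the leaning top wire, and closed the other against the outside of that wire. I lifted the pin 17 mm, swung the arm about 0.35 rad counter-clockwise about the pivot, lowered the pin, opened the fingers and retreated straight up.

**Last checks:**
- **Pin:** the ring is back at 125.5 mm, against 125.1 mm measured the same way at the start. A pin still riding on the plate would show about 12 mm higher.
- **Arm angle:** two image measurements give 0.342 and 0.343 rad, inside 0.31–0.39.
- **Contact:** the force on the tool is near zero, with the gripper about 120 mm clear above the ring.
- **Bowl and other items:** nothing visible has moved apart from the arm and its bowl. I judged this by eye and did not measure each item, and the gripper partly hides the canister in the final scene view.

No check failed. The height and angle readings depend on the camera calibration, which is good to about 2 mm.

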